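# Lay out dish, weight and objectives around the stage plate

### The arm

A 6-joint arm with a two-finger parallel gripper is mounted at the origin on the work surface. World frame = base frame: x ahead of the robot, y to its left, z up, the work surface at z = 0. Lengths are in m, angles in degrees, forces in N, time in s.
With the tool pointing down it reaches from about 0.4 to 0.825 m from the base axis. Payload 7 kg.
Tool frame: the origin (TCP) lies between the finger pads; the fingertips stand 19 mm ahead of it and the grasp point (between the pads) is the TCP (r.finger_overhang is the distance from the TCP to the fingertips, in m); z points along the fingers, y is the direction in which the jaws open and shut (so a half turn about z gives the same grasp; the last joint's range is limited). The gripper opens to 88 mm and grips with 3 to 60 N. Pads are 19 mm wide; open, the fingers measure 130 mm over their backs; the gripper's body (78 mm by 193 mm) begins 47 mm behind the grasp point.
Start: joints at [-52.764, 20.546, 0.682, 0, -70.136, -16.507], TCP at [0.239, -0.631, 0.246] pointing down, gripper open.
Joint ranges: [-176.03, 176.03], [-82.01, 121.73], [-58.28, 71.71], [-173.87, 95.51], [-174.79, -0.11], [-173.66, 173.66]. Speed limits (degrees/s): [136.94, 136.94, 172.46, 180, 180, 180].

### API

Orientations are given as [roll, pitch, yaw] about the fixed x, y, z axes, in that order (R = Rz(yaw) Ry(pitch) Rx(roll)).
In Python, from plant import r, optics gives the robot as it stands. The module is installed in compiled form; this text tells all that it offers.
- The arm moves only by the tool step_arm, never from a script. Its argument "increments" is a list of rows, each an object of numbers: "tx", "ty", "tz": the shift along the world's x, y, z in mm; "ax", "ay", "az": the turn, a rotation vector about the world's x, y, z in degrees; "claw": the gripper command: -1 is shut, 1 is fully open, values between are in proportion. In form: [{"tx": .., "ty": .., "tz": .., "ax": .., "ay": .., "az": .., "claw": ..}, ...]. A call has 1 to 12 rows; each row shifts and turns the commanded pose from where the row before left it; what a row does not reach is not made up. A row lasts 1/10 s, in which the tool goes at most 50 mm and 8.59 degrees, less where a joint would pass 70% of its speed; a pose out of reach is approached as far as the arm can. A call with a gripper value outside its range is refused whole. The fingers move at their own pace and stop on an object; "newtons" is the grip in N (left out, the last holds). Time passes only in rows, so rows that do not move let the fingers close. It gives the time, the measured TCP pose, the force and the opening at its end, in the units of the state.
- r.get_state(): the state, without advancing time (a new reading comes with each control period).
- optics.capture(name): name is "scene" or "top" or "wrist"; returns a dict with "image" (384x512x3 uint8, blue, green, red), "depth" (384x512 float32, m along the optical axis (not along the pixel's ray), 0 where there is no reading), "fx", "fy", "cx", "cy" (pixels), "R" (3x3) and "t" (3): a world point X has camera coordinates R X + t. Camera axes: x right, y down, z forward; pixel columns grow to the right and rows downward; lengths in m; the calibration is good to about 2 mm. A picture is of the moment at which its call begins.
- r.close_job(): hands the job in, once; it reports no verdict.
The state is a dict: "time_s": time; "joints": joint angles; "qd": joint speeds; "joint_torque": joint torques, N m; "tcp_pos": TCP position; "eef_rot": TCP orientation; "contact_force": force on the tool from outside, world axes, zero at the start; "moment": the same for the moment, N m; "gripper_width": finger opening in m.
Only numpy, scipy, OpenCV 4.12 (cv2) and the standard library are available. Lean on these libraries where they do the work, as an engineer would, in place of code of your own. Each camera call takes 0.05 s, during which the arm holds its last target. There are 200 camera calls.

### The job

Set the closed specimen dish flat in the round recess of the black stage plate, keeping it level on the way, and lay the steel ring weight flat and centred on the dish's lid. Stand the long objective upright, nose up, midway between the stage plate and the oil bottle, and the short objective likewise midway between the stage plate and the air blower, both in line with plate, bottle and blower. Leave the bottle, the blower and everything else where they stand.

Things in the scene. Friction and masses are not known exactly. Their poses are not given: they have to be found in the camera images.
- dish_center (a point): Closed specimen dish, off-white plastic, a low plain disc 54 mm in diameter and 20 mm high, flat lid up; about 50 g. The point is its centre, half-way up; z is up through the lid.
- weight_center (a point): Stage weight: a plain steel ring, 44 mm outside diameter, 22 mm hole, 16 mm high, about 130 g, lying flat. The point is its centre, half-way up; z is the ring's axis.
- long_objective_center (a point): Long microscope objective standing nose up: bright metal, 64 mm high; foot 26 mm in diameter, straight barrel 32 mm in diameter from 8 to 44 mm above its underside, then a cone narrowing to a 14 mm nose; about 120 g. The point is on its axis, half-way up (32 mm above its underside); z points to the nose.
- short_objective_center (a point): Short microscope objective standing nose up: bright metal, thicker than the long one and only 38 mm high; foot 34 mm in diameter, straight barrel 40 mm in diameter from 8 to 26 mm above its underside, then a cone to a 14 mm nose; about 100 g. The point is on its axis, half-way up (19 mm above its underside); z points to the nose.
- stage_plate: Black plate fixed on the bench, 130 (its x) x 90 (its y) x 8 mm, with a central round recess 72 mm wide, 3 mm deep (bright floor, 5 mm above the bench). Origin: recess centre, at bench height. Bottle and blower stand on its y axis, one each side (which side varies), 200 mm from its centre, centre to centre; midway for an objective is about 105 mm from its centre on that line.
- oil_bottle: Small round amber glass immersion-oil bottle with a black cap, 36 mm in diameter, 66 mm high, loose, about 120 g. Origin: centre of its underside.
- blower: Black rubber air blower: a round bulb 48 mm in diameter standing on its base with a thin nozzle pointing up, 80 mm high, loose, about 150 g. Origin: centre of its underside.
- slide_box: Bystander: grey closed slide box, 85 x 32 x 28 mm, loose, off to the right. Origin: centre of its underside.
- eyepiece: Bystander: black eyepiece standing on its narrow steel tube (23 mm), eyecup 46 mm in diameter on top, 52 mm high, loose, off to the left. Origin: centre of its underside.

How it is judged:
By the outcome, as a careful person would: the job done as asked, in the order asked, and still so for the second after the job is handed in, with the robot touching nothing.
It also fails if it takes over 104 s, if anything falls off the work surface, if the arm or the gripper's body presses on something with over 40 N, if the wrist force passes 120 N, or if a joint passes its speed limit or range.

## Working session

There is one attempt and no reset: what is moved stays moved. The work goes in short steps, Python scripts to look and compute and a tool call to move; the robot and the scene stay as the last step left them, time stands still between calls to the robot, and variables do not carry over. Pictures are saved under pics/ and viewed, about 12 in all and at most 16, crops included, and the job is handed in when it is done.

Besides the shell and the picture viewer there is one more tool, called after ">>>" by a JSON object that holds its "api" and its "payload". step_arm: Moves the arm, as the interface text tells. Its arguments: {"type":"object","properties":{"increments":{"type":"array","items":{"type":"object","properties":{"tx":{"type":"number"},"ty":{"type":"number"},"tz":{"type":"number"},"ax":{"type":"number"},"ay":{"type":"number"},"az":{"type":"number"},"claw":{"type":"number"}}}},"newtons":{"type":"number"}},"required":["increments"]}

```bash
mkdir -p pics; python3 - <<'E'
from plant import r, optics
import cv2,numpy as np
for n in("scene","top"):
    c=optics.capture(n); cv2.imwrite(f"pics/{n}0.png",c["image"]); np.savez(f"{n}0.npz",**c)
    print(n,c["fx"],c["cx"],c["cy"],c["R"].round(3).tolist(),c["t"].round(3))
print(r.get_state())
E
```

```text
scene 390.5493258625408 254.13866787229995 196.20898143120993 [[-0.434, 0.901, -0.01], [0.733, 0.346, -0.585], [-0.524, -0.261, -0.811]] [ 0.238 -0.41   1.416]
top 351.6209654242615 256.8038697967483 193.8188277029174 [[0.013, -1.0, 0.018], [-0.998, -0.014, -0.061], [0.061, -0.017, -0.998]] [-0.021  0.564  0.894]
{'time_s': 0.1, 'joints': array([-5.27645986e+01,  2.05892015e+01,  6.37978112e-01, -1.67150574e-02,
       -7.01352497e+01, -1.65074550e+01]), 'qd': array([-0.03006596, -0.07613133,  0.13838891,  0.1883133 ,  0.0283433 ,
        0.04177497]), 'joint_torque': array([-1.51843884e-03, -5.84162557e+01,  2.93753690e+01,  7.01556444e+00,
        1.01882775e-02, -4.59843875e-05]), 'tcp_pos': array([ 0.23873481, -0.63093251,  0.24469051]), 'eef_rot': array([ 1.79912626e+02, -9.50641370e-03, -1.59277738e+02]), 'contact_force': array([-0.48187997, -0.11950863, -0.20980639]), 'moment': array([ 0.03324132, -0.04803875, -0.01093424]), 'gripper_width': 0.08730709803988378}
```

View pics/scene0.png

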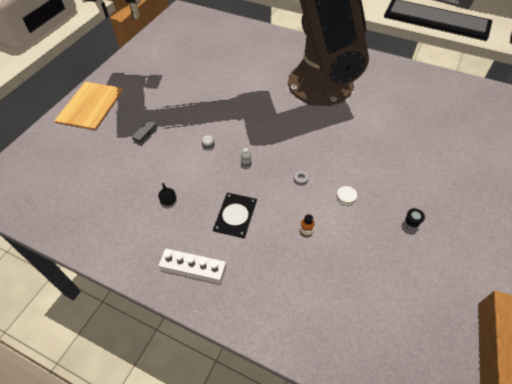

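View pics/top0.png

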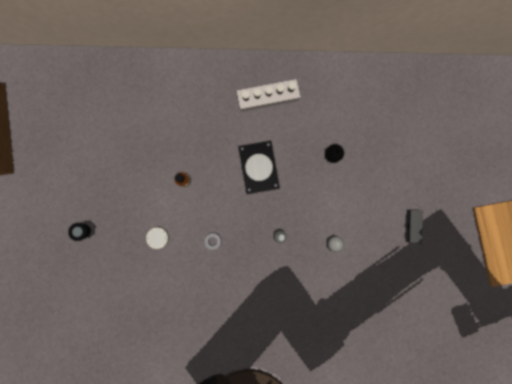

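The scene view shows everything. In the top view (up = +x, left = +y) the dish is at px (157,238), ring (212,241), long objective (280,236), short objective (335,244), recess (259,167), bottle (182,179) and blower (334,153).

```bash
cat > h.py <<'E'
import numpy as np, cv2
from plant import r, optics
def cloud(c):
    v,u=np.indices(c["depth"].shape); z=c["depth"]
    P=np.stack([(u-c["cx"])/c["fx"]*z,(v-c["cy"])/c["fy"]*z,z],-1)
    return (P-c["t"])@c["R"]
def ray(c,u,v,h):
    d=np.array([(u-c["cx"])/c["fx"],(v-c["cy"])/c["fy"],1])@c["R"]; o=-c["t"]@c["R"]
    return o+d*(h-o[2])/d[2]
E
python3 - <<'E'
from h import *
c=dict(np.load("top0.npz")); W=cloud(c)
seeds=dict(dish=(157,238,.02),ring=(212,241,.016),long=(280,236,.06),short=(335,244,.036),recess=(259,167,.005),bottle=(182,179,.066),blower=(334,153,.04))
for n,(u,v,h) in seeds.items():
    w=W[v-18:v+19,u-18:u+19]; p=w[w[...,2]>.006] if n!="recess" else w[(c["image"][v-18:v+19,u-18:u+19].min(-1)>120)]
    print(n,ray(c,u,v,h).round(3),len(p),"mid",((p.max(0)+p.min(0))/2).round(3),"ext",np.ptp(p,0).round(3),"zmax",p[:,2].max().round(3))
# recess and plate
img=c["image"]; g=img.min(-1)
win=np.zeros_like(g); win[145:190,235:285]=g[145:190,235:285]
cn,_=cv2.findContours((win>120).astype(np.uint8),0,2); k=max(cn,key=cv2.contourArea); e=cv2.fitEllipse(k); print("recess ell",e, ray(c,*e[0],.005))
b=np.zeros_like(g); b[135:198,232:285]=(img.max(-1)[135:198,232:285]<50)
cn,_=cv2.findContours(b,0,2);k=max(cn,key=cv2.contourArea);bx=cv2.boxPoints(cv2.minAreaRect(k));print([ray(c,*q,.008).round(3) for q in bx])
E
```

```text
dish [0.447 0.24  0.02 ] 378 mid [0.465 0.135 0.467] ext [0.086 0.266 0.92 ] zmax 0.927
ring [0.441 0.1   0.016] 179 mid [0.464 0.062 0.468] ext [0.088 0.119 0.918] zmax 0.927
long [ 0.458 -0.071  0.06 ] 147 mid [ 0.475 -0.043  0.47 ] ext [0.066 0.09  0.914] zmax 0.927
short [ 0.439 -0.212  0.036] 219 mid [ 0.464 -0.117  0.467] ext [0.088 0.238 0.921] zmax 0.927
recess [ 0.636 -0.019  0.005] 551 mid [ 0.59  -0.017  0.464] ext [0.162 0.066 0.926] zmax 0.927
bottle [0.595 0.171 0.066] 198 mid [0.563 0.1   0.467] ext [0.108 0.195 0.921] zmax 0.927
blower [ 0.67  -0.209  0.04 ] 300 mid [ 0.603 -0.116  0.468] ext [0.19  0.238 0.918] zmax 0.927
recess ell ((258.5281982421875, 166.86795043945312), (25.555709838867188, 25.816543579101562), 102.93696594238281) [ 0.6362228  -0.01725404  0.005     ]
[array([0.69 , 0.037, 0.008]), array([ 0.706, -0.047,  0.008]), array([ 0.582, -0.07 ,  0.008]), array([0.566, 0.013, 0.008])]
```

```bash
python3 - <<'E'
from h import *
seeds=dict(dish=(.447,.24,.02),ring=(.441,.1,.016),long=(.458,-.071,.064),short=(.439,-.212,.038),bottle=(.6,.171,.066),blower=(.67,-.209,.08))
for cam in("top","scene"):
  c=dict(np.load(cam+"0.npz")); W=cloud(c); ok=(c["depth"]>0)
  for n,(x,y,h) in seeds.items():
    m=ok&(np.hypot(W[...,0]-x,W[...,1]-y)<.05)&(W[...,2]>.007)&(W[...,2]<.1); p=W[m]
    if len(p)==0: print(cam,n,"none");continue
    t=p[p[:,2]>p[:,2].max()-.006]
    print(cam,n,len(p),"mid",((p.max(0)+p.min(0))/2*1e3).round(),"ext",(np.ptp(p,0)*1e3).round(),"zmax",p[:,2].max().round(3),"top mean",t.mean(0).round(3))
E
```

```text
top dish 373 mid [449. 242.  16.] ext [53. 53. 17.] zmax 0.024 top mean [0.449 0.242 0.021]
top ring 176 mid [441. 100.  15.] ext [41. 42. 12.] zmax 0.02 top mean [0.441 0.102 0.017]
top long 143 mid [457. -72.  40.] ext [30. 31. 55.] zmax 0.068 top mean [ 0.457 -0.072  0.065]
top short 213 mid [ 439. -214.   26.] ext [38. 38. 32.] zmax 0.042 top mean [ 0.44  -0.214  0.038]
top bottle 191 mid [599. 179.  40.] ext [35. 35. 62.] zmax 0.071 top mean [0.6   0.18  0.067]
top blower 298 mid [ 674. -212.   46.] ext [48. 46. 74.] zmax 0.083 top mean [ 0.674 -0.212  0.08 ]
scene dish 273 mid [451. 244.  15.] ext [55. 53. 16.] zmax 0.023 top mean [0.451 0.243 0.019]
scene ring 129 mid [442. 102.  13.] ext [45. 43. 10.] zmax 0.018 top mean [0.443 0.103 0.014]
scene long 164 mid [458. -71.  36.] ext [32. 34. 58.] zmax 0.065 top mean [ 0.459 -0.069  0.062]
scene short 143 mid [ 442. -211.   24.] ext [38. 38. 34.] zmax 0.041 top mean [ 0.443 -0.215  0.037]
scene bottle 234 mid [602. 182.  38.] ext [34. 35. 62.] zmax 0.069 top mean [0.6   0.182 0.065]
scene blower 272 mid [ 677. -210.   44.] ext [46. 44. 72.] zmax 0.08 top mean [ 0.675 -0.211  0.078]
```

>>> {"api": "step_arm", "payload": {"increments": [{"tx": 42, "ty": 15, "az": 7.5, "claw": 1}, {"tx": 42, "ty": 15, "az": 7.5}, {"tx": 42, "ty": 15, "az": 7.5}, {"tx": 42, "ty": 15, "az": 7.5}, {"tx": 42, "ty": 15, "az": 7.5}, {"ty": 40, "az": 7.5}, {"ty": 40, "az": 7.5}, {"ty": 40, "az": 7.5}, {"ty": 40, "az": 7.5}, {"ty": 40, "az": 7.5}, {"ty": 40, "az": 7.5}, {"ty": 40, "az": 7.5}]}}

```text
$.increments[0]: bad value
```

>>> {"api": "step_arm", "payload": {"increments": [{"ty": 40}, {"ty": 44}, {"ty": 44}, {"ty": 44, "tz": -10}, {"ty": 44, "tz": -10}, {"ty": 44, "tz": -10}, {"ty": 44, "tz": -10}, {"ty": 44, "tz": -10}, {"ty": 44, "tz": -10}, {"ty": 44, "tz": -10}, {"ty": 44, "tz": -10}, {"ty": 38}]}}

```text
$.increments[0]: bad value
```

>>> {"api": "step_arm", "payload": {"increments": [{}, {}]}}

```text
$.increments[0]: bad value
```

>>> {"api": "step_arm", "payload": {"increments": [{"tx": 42, "ty": 15, "tz": 0, "ax": 0, "ay": 0, "az": 7.5, "claw": 1}, {"tx": 42, "ty": 15, "tz": 0, "ax": 0, "ay": 0, "az": 7.5, "claw": 1}, {"tx": 42, "ty": 15, "tz": 0, "ax": 0, "ay": 0, "az": 7.5, "claw": 1}, {"tx": 42, "ty": 15, "tz": 0, "ax": 0, "ay": 0, "az": 7.5, "claw": 1}, {"tx": 42, "ty": 15, "tz": 0, "ax": 0, "ay": 0, "az": 7.5, "claw": 1}, {"tx": 0, "ty": 40, "tz": 0, "ax": 0, "ay": 0, "az": 7.5, "claw": 1}, {"tx": 0, "ty": 40, "tz": 0, "ax": 0, "ay": 0, "az": 7.5, "claw": 1}, {"tx": 0, "ty": 40, "tz": 0, "ax": 0, "ay": 0, "az": 7.5, "claw": 1}, {"tx": 0, "ty": 40, "tz": 0, "ax": 0, "ay": 0, "az": 7.5, "claw": 1}, {"tx": 0, "ty": 40, "tz": 0, "ax": 0, "ay": 0, "az": 7.5, "claw": 1}, {"tx": 0, "ty": 40, "tz": 0, "ax": 0, "ay": 0, "az": 7.5, "claw": 1}, {"tx": 0, "ty": 40, "tz": 0, "ax": 0, "ay": 0, "az": 7.5, "claw": 1}]}}

```text
time_s: 1.3
tcp_pos: [0.4484, -0.2747, 0.2453]
eef_rot: [180.0, 0.0, -69.0]
contact_force: [0.6, 0.2, -1.3]
gripper_width: 0.0876
```

>>> {"api": "step_arm", "payload": {"increments": [{"tx": 0, "ty": 43, "tz": 0, "ax": 0, "ay": 0, "az": 0, "claw": 1}, {"tx": 0, "ty": 43, "tz": 0, "ax": 0, "ay": 0, "az": 0, "claw": 1}, {"tx": 0, "ty": 43, "tz": 0, "ax": 0, "ay": 0, "az": 0, "claw": 1}, {"tx": 0, "ty": 43, "tz": -10, "ax": 0, "ay": 0, "az": 0, "claw": 1}, {"tx": 0, "ty": 43, "tz": -10, "ax": 0, "ay": 0, "az": 0, "claw": 1}, {"tx": 0, "ty": 43, "tz": -10, "ax": 0, "ay": 0, "az": 0, "claw": 1}, {"tx": 0, "ty": 43, "tz": -10, "ax": 0, "ay": 0, "az": 0, "claw": 1}, {"tx": 0, "ty": 43, "tz": -10, "ax": 0, "ay": 0, "az": 0, "claw": 1}, {"tx": 0, "ty": 43, "tz": -10, "ax": 0, "ay": 0, "az": 0, "claw": 1}, {"tx": 0, "ty": 43, "tz": -10, "ax": 0, "ay": 0, "az": 0, "claw": 1}, {"tx": 0, "ty": 43, "tz": 0, "ax": 0, "ay": 0, "az": 0, "claw": 1}, {"tx": 0, "ty": 40, "tz": 0, "ax": 0, "ay": 0, "az": 0, "claw": 1}]}}

```text
time_s: 2.5
tcp_pos: [0.4482, 0.2384, 0.1751]
eef_rot: [180.0, -0.0, -69.2]
contact_force: [1.0, -0.0, 0.1]
gripper_width: 0.0873
```

```bash
python3 - <<'E'
from h import *
c=optics.capture("wrist");c=optics.capture("wrist"); cv2.imwrite("pics/w1.png",c["image"]); s=r.get_state(); print(s["tcp_pos"].round(4),s["eef_rot"].round(2),s["joints"].round(1))
W=cloud(c);m=(c["depth"]>0)&(np.hypot(W[...,0]-.449,W[...,1]-.242)<.06)&(W[...,2]>.012)&(W[...,2]<.04);p=W[m]
print(len(p),((p.max(0)+p.min(0))/2*1e3).round(1),np.ptp(p,0).round(3),np.median(p[:,2]))
E
```

```text
[0.4491 0.2407 0.1752] [-179.97   -0.    -69.07] [ 50.3   8.4 -25.7   0.  -55.9 -29.4]
2340 [447.2 241.5  17.3] [0.053 0.053 0.01 ] 0.020015520309140795
```

View pics/w1.png

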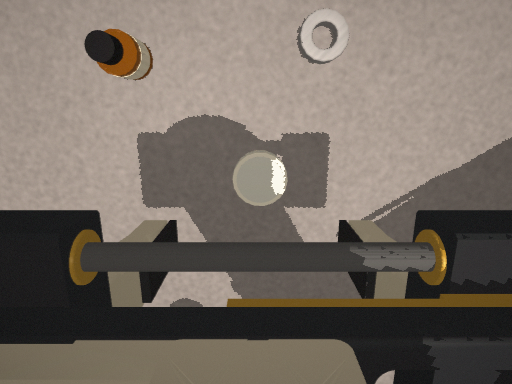

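The wrist view shows the dish at px (260,178) with nothing near the fingers. I'm descending on it.

>>> {"api": "step_arm", "payload": {"increments": [{"tx": 0, "ty": 1, "tz": -25, "ax": 0, "ay": 0, "az": 0, "claw": 1}, {"tx": 0, "ty": 0, "tz": -30, "ax": 0, "ay": 0, "az": 0, "claw": 1}, {"tx": 0, "ty": 0, "tz": -30, "ax": 0, "ay": 0, "az": 0, "claw": 1}, {"tx": 0, "ty": 0, "tz": -30, "ax": 0, "ay": 0, "az": 0, "claw": 1}, {"tx": 0, "ty": 0, "tz": -20, "ax": 0, "ay": 0, "az": 0, "claw": 1}, {"tx": 0, "ty": 0, "tz": -10, "ax": 0, "ay": 0, "az": 0, "claw": 1}, {"tx": 0, "ty": 0, "tz": -4, "ax": 0, "ay": 0, "az": 0, "claw": 1}, {"tx": 0, "ty": 0, "tz": 0, "ax": 0, "ay": 0, "az": 0, "claw": 1}, {"tx": 0, "ty": 0, "tz": 0, "ax": 0, "ay": 0, "az": 0, "claw": -1}, {"tx": 0, "ty": 0, "tz": 0, "ax": 0, "ay": 0, "az": 0, "claw": -1}, {"tx": 0, "ty": 0, "tz": 0, "ax": 0, "ay": 0, "az": 0, "claw": -1}, {"tx": 0, "ty": 0, "tz": 0, "ax": 0, "ay": 0, "az": 0, "claw": -1}], "newtons": 15}}

```text
time_s: 3.8
tcp_pos: [0.4491, 0.238, 0.0271]
eef_rot: [-179.9, 0.0, -69.3]
contact_force: [0.4, 0.7, -0.6]
gripper_width: 0.0614
```

>>> {"api": "step_arm", "payload": {"increments": [{"tx": 0, "ty": 0, "tz": 0, "ax": 0, "ay": 0, "az": 0, "claw": -1}, {"tx": 0, "ty": 0, "tz": 0, "ax": 0, "ay": 0, "az": 0, "claw": -1}, {"tx": 0, "ty": 0, "tz": 0, "ax": 0, "ay": 0, "az": 0, "claw": -1}, {"tx": 0, "ty": 0, "tz": 0, "ax": 0, "ay": 0, "az": 0, "claw": -1}]}}

```text
time_s: 4.2
tcp_pos: [0.449, 0.2379, 0.0268]
eef_rot: [-180.0, 0.0, -69.3]
contact_force: [-1.9, 0.7, 5.2]
gripper_width: 0.0533
```

```bash
python3 - <<'E'
from h import *
for i in range(4):
    optics.capture("wrist"); s=r.get_state(); print(s["time_s"],s["tcp_pos"].round(4),s["eef_rot"].round(2),s["contact_force"].round(1))
E
```

```text
4.25 [0.449  0.2379 0.0268] [-179.98    0.    -69.26] [-2.3 -0.4  6.1]
4.3 [0.449  0.2378 0.0268] [-179.98    0.    -69.26] [-1.1  0.4  5.5]
4.35 [0.449  0.2379 0.0268] [-1.7998e+02  1.0000e-02 -6.9260e+01] [-1.5 -0.4  5.7]
4.4 [0.449  0.2379 0.0268] [-1.7998e+02  1.0000e-02 -6.9260e+01] [-1.2  0.1  6.3]
```

>>> {"api": "step_arm", "payload": {"increments": [{"tx": 0, "ty": 0, "tz": 5, "ax": 0, "ay": 0, "az": 0, "claw": -1}, {"tx": 0, "ty": 0, "tz": 15, "ax": 0, "ay": 0, "az": 0, "claw": -1}, {"tx": 0, "ty": 0, "tz": 20, "ax": 0, "ay": 0, "az": 0, "claw": -1}, {"tx": 0, "ty": 0, "tz": 20, "ax": 0, "ay": 0, "az": 0, "claw": -1}, {"tx": 0, "ty": 0, "tz": 15, "ax": 0, "ay": 0, "az": 0, "claw": -1}, {"tx": 0, "ty": 0, "tz": 5, "ax": 0, "ay": 0, "az": 0, "claw": -1}, {"tx": 0, "ty": 0, "tz": 0, "ax": 0, "ay": 0, "az": 0, "claw": -1}, {"tx": 0, "ty": 0, "tz": 0, "ax": 0, "ay": 0, "az": 0, "claw": -1}]}}

```text
time_s: 5.2
tcp_pos: [0.4485, 0.2374, 0.1059]
eef_rot: [179.9, -0.0, -69.3]
contact_force: [-0.2, -0.9, 0.2]
gripper_width: 0.0537
```

```bash
cat >> h.py <<'E'
def find(cam,x,y,z0,z1,rad=.05,pic=None):
    c=optics.capture(cam); W=cloud(c)
    if pic: cv2.imwrite(pic,c["image"])
    m=(c["depth"]>0)&(np.hypot(W[...,0]-x,W[...,1]-y)<rad)&(W[...,2]>z0)&(W[...,2]<z1);p=W[m]
    if len(p)<10: print(cam,"few",len(p)); return c
    n=np.linalg.svd(p-p.mean(0),full_matrices=False)[2][2]; n*=np.sign(n[2])
    print(cam,len(p),"mid",((p.max(0)+p.min(0))/2*1e3).round(1),"mean",(p.mean(0)*1e3).round(1),"ext",(np.ptp(p,0)*1e3).round(),"zmed",np.median(p[:,2]).round(4),"n",n.round(3))
    return c
def st():
    s=r.get_state(); print(round(s["time_s"],2),"tcp",(s["tcp_pos"]*1e3).round(1),s["eef_rot"].round(2),"F",s["contact_force"].round(1),"w",round(s["gripper_width"]*1e3,1),"j",s["joints"].round(1))
E
python3 - <<'E'
from h import *
st();find("wrist",.449,.24,.08,.112,.034,"pics/w2.png");find("top",.449,.24,.08,.112,.034);find("scene",.449,.24,.08,.112,.034)
E
```

```text
5.2 tcp [448.5 237.4 105.9] [ 1.7995e+02 -1.0000e-02 -6.9290e+01] F [-0.2 -0.9  0.2] w 53.7 j [ 50.1  13.  -30.7  -0.  -46.4 -29.4]
wrist 6088 mid [451.  240.9  95.9] mean [449.5 235.1  97.9] ext [64. 54. 32.] zmed 0.0989 n [ 0.006 -0.08   0.997]
top 129 mid [449.1 230.   95.4] mean [453.3 225.8  96.7] ext [54. 32. 28.] zmed 0.0986 n [ 0.074 -0.318  0.945]
scene few 2
```

View pics/w2.png

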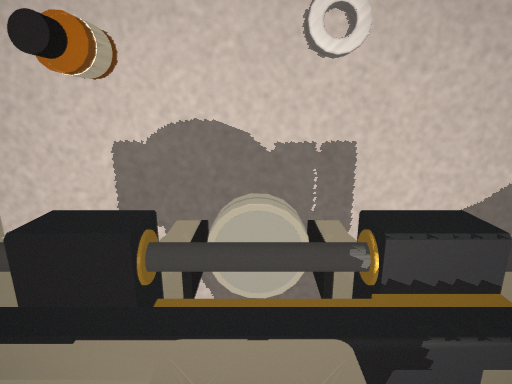

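The dish is held between the pads, with its lid at about px (258,245) and level with the fingers. I'll get its centre from the lid points and go to the recess.

```bash
python3 - <<'E'
from h import *
c=optics.capture("wrist"); W=cloud(c)
m=((c["depth"]>0)&(abs(W[...,2]-.099)<.003)&(np.hypot(W[...,0]-.449,W[...,1]-.24)<.034)&(c["image"].min(-1)>110)).astype(np.uint8)
k=np.concatenate(cv2.findContours(m,0,2)[0]); k=max(cv2.findContours(m,0,2)[0],key=len) if 0 else cv2.convexHull(k)
e=cv2.minEnclosingCircle(k); print(e, "diam mm",2*e[1]/c["fx"]*np.median(c["depth"][m>0])*1e3, ray(c,*e[0],.099).round(4))
p=W[m>0]; A=np.c_[p[:,:2],np.ones(len(p))]; print("tilt deg",np.degrees(np.linalg.lstsq(A,p[:,2],rcond=None)[0][:2])); st()
# recess refine from depth in top: bright floor + plate extents
E
```

```text
((247.51927185058594, 246.9405059814453), 60.87775421142578) diam mm 61.42454 [0.4523 0.2396 0.099 ]
tilt deg [-0.23513513  0.10529028]
5.4 tcp [448.6 237.4 105.8] [ 1.7992e+02 -4.0000e-02 -6.9280e+01] F [ 0.6  0.4 -0.9] w 53.4 j [ 50.1  13.  -30.7  -0.  -46.4 -29.4]
```

>>> {"api": "step_arm", "payload": {"increments": [{"tx": 8, "ty": -11, "tz": 0, "ax": 0, "ay": 0, "az": 0, "claw": -1}, {"tx": 17, "ty": -23.5, "tz": 0, "ax": 0, "ay": 0, "az": -1, "claw": -1}, {"tx": 17, "ty": -23.5, "tz": 0, "ax": 0, "ay": 0, "az": -1, "claw": -1}, {"tx": 17, "ty": -23.5, "tz": 0, "ax": 0, "ay": 0, "az": -1, "claw": -1}, {"tx": 17, "ty": -23.5, "tz": 0, "ax": 0, "ay": 0, "az": -1, "claw": -1}, {"tx": 17, "ty": -23.5, "tz": 0, "ax": 0, "ay": 0, "az": -1, "claw": -1}, {"tx": 17, "ty": -23.5, "tz": 0, "ax": 0, "ay": 0, "az": -1, "claw": -1}, {"tx": 17, "ty": -23.5, "tz": 0, "ax": 0, "ay": 0, "az": -1, "claw": -1}, {"tx": 17, "ty": -23.5, "tz": 0, "ax": 0, "ay": 0, "az": -1, "claw": -1}, {"tx": 17, "ty": -23.5, "tz": 0, "ax": 0, "ay": 0, "az": -1, "claw": -1}, {"tx": 17, "ty": -23.5, "tz": 0, "ax": 0, "ay": 0, "az": -1, "claw": -1}, {"tx": 10, "ty": -10, "tz": 0, "ax": 0, "ay": 0, "az": 0, "claw": -1}]}}

```text
time_s: 6.6
tcp_pos: [0.6376, -0.021, 0.1058]
eef_rot: [179.9, -0.0, -79.4]
contact_force: [0.3, 0.0, -0.5]
gripper_width: 0.0533
```

>>> {"api": "step_arm", "payload": {"increments": [{"tx": 0, "ty": 0, "tz": 0, "ax": 0, "ay": 0, "az": 0, "claw": -1}, {"tx": 0, "ty": 0, "tz": 0, "ax": 0, "ay": 0, "az": 0, "claw": -1}, {"tx": 0, "ty": 0, "tz": 0, "ax": 0, "ay": 0, "az": 0, "claw": -1}]}}

```text
time_s: 6.9
tcp_pos: [0.6363, -0.0178, 0.1064]
eef_rot: [180.0, 0.0, -79.2]
contact_force: [-0.8, -0.0, 0.3]
gripper_width: 0.0536
```

```bash
python3 - <<'E'
from h import *
st(); c=optics.capture("wrist"); cv2.imwrite("pics/w3.png",c["image"]); np.savez("w3.npz",**c)
E
```

```text
6.9 tcp [636.3 -17.8 106.4] [ 1.7997e+02  1.0000e-02 -7.9230e+01] F [-0.8 -0.   0.3] w 53.6 j [ 15.9  23.6 -14.2  -0.  -52.2  -5.2]
```

View pics/w3.png

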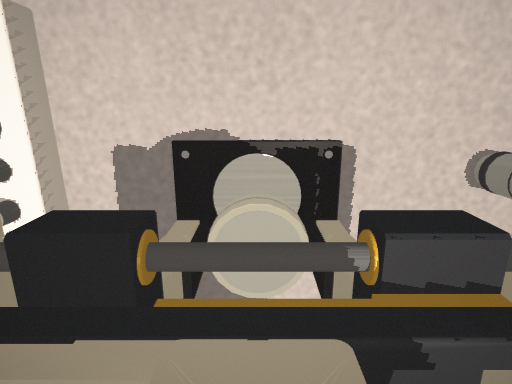

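```bash
python3 - <<'E'
from h import *
c=dict(np.load("w3.npz")); print("recess",ray(c,257,197,.005).round(4),ray(c,257,153,.005).round(4),"dish",ray(c,258,247,.099).round(4))
E
```

```text
recess [ 0.6354 -0.0165  0.005 ] [ 0.6421 -0.0514  0.005 ] dish [ 0.6351 -0.017   0.099 ]
```

>>> {"api": "step_arm", "payload": {"increments": [{"tx": 0, "ty": 0, "tz": -10, "ax": 0, "ay": 0, "az": 0, "claw": -1}, {"tx": 0, "ty": 0, "tz": -20, "ax": 0, "ay": 0, "az": 0, "claw": -1}, {"tx": 0, "ty": 0, "tz": -18, "ax": 0, "ay": 0, "az": 0, "claw": -1}, {"tx": 0, "ty": 0, "tz": -12, "ax": 0, "ay": 0, "az": 0, "claw": -1}, {"tx": 0, "ty": 0, "tz": -6, "ax": 0, "ay": 0, "az": 0, "claw": -1}, {"tx": 0, "ty": 0, "tz": -4, "ax": 0, "ay": 0, "az": 0, "claw": -1}, {"tx": 0, "ty": 0, "tz": -2, "ax": 0, "ay": 0, "az": 0, "claw": -1}, {"tx": 0, "ty": 0, "tz": -1, "ax": 0, "ay": 0, "az": 0, "claw": -1}, {"tx": 0, "ty": 0, "tz": -0.5, "ax": 0, "ay": 0, "az": 0, "claw": -1}, {"tx": 0, "ty": 0, "tz": 0, "ax": 0, "ay": 0, "az": 0, "claw": -1}, {"tx": 0, "ty": 0, "tz": 0, "ax": 0, "ay": 0, "az": 0, "claw": -1}, {"tx": 0, "ty": 0, "tz": 0, "ax": 0, "ay": 0, "az": 0, "claw": -1}]}}

```text
time_s: 8.15
tcp_pos: [0.637, -0.0183, 0.0333]
eef_rot: [-180.0, 0.0, -79.3]
contact_force: [-0.4, 0.5, -0.9]
gripper_width: 0.0536
```

>>> {"api": "step_arm", "payload": {"increments": [{"tx": 0, "ty": 0, "tz": -0.7, "ax": 0, "ay": 0, "az": 0, "claw": -1}, {"tx": 0, "ty": 0, "tz": -0.5, "ax": 0, "ay": 0, "az": 0, "claw": -1}, {"tx": 0, "ty": 0, "tz": -0.3, "ax": 0, "ay": 0, "az": 0, "claw": -1}, {"tx": 0, "ty": 0, "tz": 0, "ax": 0, "ay": 0, "az": 0, "claw": -1}, {"tx": 0, "ty": 0, "tz": 0, "ax": 0, "ay": 0, "az": 0, "claw": -1}]}}

```text
time_s: 8.65
tcp_pos: [0.6369, -0.0183, 0.0319]
eef_rot: [-180.0, -0.0, -79.3]
contact_force: [-2.2, -0.6, 4.6]
gripper_width: 0.0531
```

>>> {"api": "step_arm", "payload": {"increments": [{"tx": 0, "ty": 0, "tz": 0, "ax": 0, "ay": 0, "az": 0, "claw": 0.4}, {"tx": 0, "ty": 0, "tz": 0, "ax": 0, "ay": 0, "az": 0, "claw": 0.8}, {"tx": 0, "ty": 0, "tz": 0, "ax": 0, "ay": 0, "az": 0, "claw": 0.9}, {"tx": 0, "ty": 0, "tz": 0, "ax": 0, "ay": 0, "az": 0, "claw": 0.9}, {"tx": 0, "ty": 0, "tz": 10, "ax": 0, "ay": 0, "az": 0, "claw": 0.9}, {"tx": 0, "ty": 0, "tz": 25, "ax": 0, "ay": 0, "az": 0, "claw": 0.9}, {"tx": 0, "ty": 0, "tz": 35, "ax": 0, "ay": 0, "az": 0, "claw": 0.9}, {"tx": -15, "ty": 10, "tz": 30, "ax": 0, "ay": 0, "az": 0, "claw": 1}, {"tx": -30, "ty": 20, "tz": 20, "ax": 0, "ay": 0, "az": 0, "claw": 1}, {"tx": -40, "ty": 25, "tz": 10, "ax": 0, "ay": 0, "az": 0, "claw": 1}, {"tx": -40, "ty": 25, "tz": 0, "ax": 0, "ay": 0, "az": 0, "claw": 1}, {"tx": -40, "ty": 25, "tz": 0, "ax": 0, "ay": 0, "az": 0, "claw": 1}]}}

```text
time_s: 9.85
tcp_pos: [0.4708, 0.0873, 0.1627]
eef_rot: [-179.9, 0.0, -79.3]
contact_force: [1.3, 1.3, 0.1]
gripper_width: 0.0873
```

>>> {"api": "step_arm", "payload": {"increments": [{"tx": -30, "ty": 15, "tz": -10, "ax": 0, "ay": 0, "az": 0, "claw": 1}, {"tx": 0, "ty": 0, "tz": -10, "ax": 0, "ay": 0, "az": 0, "claw": 1}, {"tx": 0, "ty": 0, "tz": 0, "ax": 0, "ay": 0, "az": 0, "claw": 1}, {"tx": 0, "ty": 0, "tz": 0, "ax": 0, "ay": 0, "az": 0, "claw": 1}, {"tx": 0, "ty": 0, "tz": 0, "ax": 0, "ay": 0, "az": 0, "claw": 1}]}}

```text
time_s: 10.35
tcp_pos: [0.4429, 0.1016, 0.142]
eef_rot: [-180.0, -0.0, -79.3]
contact_force: [-0.2, 0.2, 0.2]
gripper_width: 0.0875
```

```bash
python3 - <<'E'
from h import *
st(); find("wrist",.442,.102,.012,.03,.05); st()
find("top",.636,-.017,.018,.04,.036); find("scene",.636,-.017,.018,.04,.036)
E
```

```text
10.35 tcp [442.9 101.6 142. ] [-179.97   -0.    -79.32] F [-0.2  0.2  0.2] w 87.5 j [ 37.9   5.3 -34.5   0.  -50.2 -27.2]
wrist 1386 mid [440.2 100.4  14.9] mean [440.3  99.6  15.5] ext [43. 44.  6.] zmed 0.0155 n [ 0.004 -0.005  1.   ]
10.4 tcp [442.8 101.5 141.8] [-179.98   -0.    -79.34] F [-0.1  0.1 -0.5] w 87.6 j [ 37.9   5.3 -34.5   0.  -50.1 -27.2]
top 340 mid [635.9 -14.2  24.6] mean [636.1 -13.9  25.5] ext [52. 49. 11.] zmed 0.0257 n [-0.02  -0.002  1.   ]
scene 266 mid [638.5 -12.6  23.1] mean [638.6 -11.6  23.7] ext [53. 52. 10.] zmed 0.0237 n [0.029 0.005 1.   ]
```

>>> {"api": "step_arm", "payload": {"increments": [{"tx": -1, "ty": -0.5, "tz": -20, "ax": 0, "ay": 0, "az": 0, "claw": 1}, {"tx": 0, "ty": 0, "tz": -30, "ax": 0, "ay": 0, "az": 0, "claw": 1}, {"tx": 0, "ty": 0, "tz": -30, "ax": 0, "ay": 0, "az": 0, "claw": 1}, {"tx": 0, "ty": 0, "tz": -22, "ax": 0, "ay": 0, "az": 0, "claw": 1}, {"tx": 0, "ty": 0, "tz": -12, "ax": 0, "ay": 0, "az": 0, "claw": 1}, {"tx": 0, "ty": 0, "tz": -5, "ax": 0, "ay": 0, "az": 0, "claw": 1}, {"tx": 0, "ty": 0, "tz": 0, "ax": 0, "ay": 0, "az": 0, "claw": 1}, {"tx": 0, "ty": 0, "tz": 0, "ax": 0, "ay": 0, "az": 0, "claw": -1}, {"tx": 0, "ty": 0, "tz": 0, "ax": 0, "ay": 0, "az": 0, "claw": -1}, {"tx": 0, "ty": 0, "tz": 0, "ax": 0, "ay": 0, "az": 0, "claw": -1}, {"tx": 0, "ty": 0, "tz": 0, "ax": 0, "ay": 0, "az": 0, "claw": -1}, {"tx": 0, "ty": 0, "tz": 0, "ax": 0, "ay": 0, "az": 0, "claw": -1}], "newtons": 20}}

```text
time_s: 11.7
tcp_pos: [0.441, 0.1013, 0.0229]
eef_rot: [-180.0, 0.0, -79.3]
contact_force: [-0.6, -0.2, 0.3]
gripper_width: 0.0531
```

>>> {"api": "step_arm", "payload": {"increments": [{"tx": 0, "ty": 0, "tz": 0, "ax": 0, "ay": 0, "az": 0, "claw": -1}, {"tx": 0, "ty": 0, "tz": 0, "ax": 0, "ay": 0, "az": 0, "claw": -1}, {"tx": 0, "ty": 0, "tz": 0, "ax": 0, "ay": 0, "az": 0, "claw": -1}, {"tx": 0, "ty": 0, "tz": 0, "ax": 0, "ay": 0, "az": 0, "claw": -1}, {"tx": 0, "ty": 0, "tz": 0, "ax": 0, "ay": 0, "az": 0, "claw": -1}]}}

```text
time_s: 12.2
tcp_pos: [0.4409, 0.1013, 0.0227]
eef_rot: [-180.0, 0.0, -79.3]
contact_force: [-2.0, -0.1, 3.4]
gripper_width: 0.0427
```

>>> {"api": "step_arm", "payload": {"increments": [{"tx": 0, "ty": 0, "tz": 5, "ax": 0, "ay": 0, "az": 0, "claw": -1}, {"tx": 0, "ty": 0, "tz": 15, "ax": 0, "ay": 0, "az": 0, "claw": -1}, {"tx": 0, "ty": 0, "tz": 25, "ax": 0, "ay": 0, "az": 0, "claw": -1}, {"tx": 0, "ty": 0, "tz": 25, "ax": 0, "ay": 0, "az": 0, "claw": -1}, {"tx": 12, "ty": -7, "tz": 10, "ax": 0, "ay": 0, "az": 0, "claw": -1}, {"tx": 25, "ty": -15, "tz": 0, "ax": 0, "ay": 0, "az": 0, "claw": -1}, {"tx": 30, "ty": -17, "tz": 0, "ax": 0, "ay": 0, "az": 0, "claw": -1}, {"tx": 30, "ty": -17, "tz": 0, "ax": 0, "ay": 0, "az": 0, "claw": -1}, {"tx": 30, "ty": -17, "tz": 0, "ax": 0, "ay": 0, "az": 0, "claw": -1}, {"tx": 30, "ty": -17, "tz": 0, "ax": 0, "ay": 0, "az": 0, "claw": -1}, {"tx": 25, "ty": -15, "tz": 0, "ax": 0, "ay": 0, "az": 0, "claw": -1}, {"tx": 14, "ty": -10, "tz": 0, "ax": 0, "ay": 0, "az": 0, "claw": -1}]}}

```text
time_s: 13.4
tcp_pos: [0.6383, -0.0151, 0.1021]
eef_rot: [180.0, -0.0, -79.3]
contact_force: [-0.8, -0.7, -1.1]
gripper_width: 0.0424
```

>>> {"api": "step_arm", "payload": {"increments": [{"tx": 0, "ty": 0, "tz": 0, "ax": 0, "ay": 0, "az": 0, "claw": -1}, {"tx": 0, "ty": 0, "tz": 0, "ax": 0, "ay": 0, "az": 0, "claw": -1}, {"tx": 0, "ty": 0, "tz": 0, "ax": 0, "ay": 0, "az": 0, "claw": -1}]}}

```text
time_s: 13.7
tcp_pos: [0.6361, -0.0135, 0.1024]
eef_rot: [180.0, 0.0, -79.3]
contact_force: [-0.4, 0.1, -0.7]
gripper_width: 0.0423
```

```bash
python3 - <<'E'
from h import *
st(); c=optics.capture("wrist"); cv2.imwrite("pics/w4.png",c["image"]); np.savez("w4.npz",**c)
E
```

```text
13.7 tcp [636.1 -13.5 102.4] [ 1.7996e+02  1.0000e-02 -7.9260e+01] F [-0.4  0.1 -0.7] w 42.3 j [ 16.3  23.9 -14.5  -0.  -51.7  -5.6]
```

View pics/w4.png

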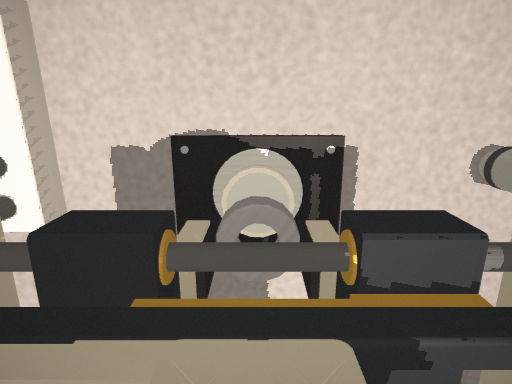

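```bash
cat >> h.py <<'E'
from scipy.optimize import least_squares
def arc(c,z0,z1,x,y,R,rad):
    """known-radius circle through the arc (far side, image top) of a disc's top face"""
    W=cloud(c); m=(c["depth"]>0)&(W[...,2]>z0)&(W[...,2]<z1)&(np.hypot(W[...,0]-x,W[...,1]-y)<rad)
    us=np.where(m.sum(0)>3)[0]; vs=m[:,us].argmax(0); um=(us[0]+us[-1])/2; k=abs(us-um)<.4*np.ptp(us)
    p=W[vs[k],us[k]][:,:2]
    s=least_squares(lambda q:np.hypot(*(p-q).T)-R,[x,y],loss="soft_l1",f_scale=.001); print("arc",len(p),(s.x*1e3).round(1),"rms mm",(np.std(s.fun)*1e3).round(2)); return s.x
E
python3 - <<'E'
from h import *
c=dict(np.load("w4.npz"))
arc(c,.092,.1,.636,-.0135,.022,.03); arc(c,.022,.028,.636,-.014,.027,.032)
for q in [(257,237,.0957),(258,204,.025),(258,167,.025),(257,196,.0957)]: print(q,ray(c,*q).round(4))
E
```

```text
arc 87 [635.4 -14.1] rms mm 0.44
arc 57 [635.1 -13.9] rms mm 0.22
(257, 237, 0.0957) [ 0.6365 -0.0184  0.0957]
(258, 204, 0.025) [ 0.6348 -0.0139  0.025 ]
(258, 167, 0.025) [ 0.6399 -0.0408  0.025 ]
(257, 196, 0.0957) [ 0.6405 -0.0395  0.0957]
```

The held ring (px 257,237) and the lid (px 258,204) line up within about 1 mm by arc fit, so I'm lowering the ring.

>>> {"api": "step_arm", "payload": {"increments": [{"tx": 0, "ty": 0, "tz": -8, "ax": 0, "ay": 0, "az": 0, "claw": -1}, {"tx": 0, "ty": 0, "tz": -16, "ax": 0, "ay": 0, "az": 0, "claw": -1}, {"tx": 0, "ty": 0, "tz": -14, "ax": 0, "ay": 0, "az": 0, "claw": -1}, {"tx": 0, "ty": 0, "tz": -7, "ax": 0, "ay": 0, "az": 0, "claw": -1}, {"tx": 0, "ty": 0, "tz": -4, "ax": 0, "ay": 0, "az": 0, "claw": -1}, {"tx": 0, "ty": 0, "tz": -2, "ax": 0, "ay": 0, "az": 0, "claw": -1}, {"tx": 0, "ty": 0, "tz": -1, "ax": 0, "ay": 0, "az": 0, "claw": -1}, {"tx": 0, "ty": 0, "tz": -1, "ax": 0, "ay": 0, "az": 0, "claw": -1}, {"tx": 0, "ty": 0, "tz": -0.5, "ax": 0, "ay": 0, "az": 0, "claw": -1}, {"tx": 0, "ty": 0, "tz": 0, "ax": 0, "ay": 0, "az": 0, "claw": -1}, {"tx": 0, "ty": 0, "tz": 0, "ax": 0, "ay": 0, "az": 0, "claw": -1}]}}

```text
time_s: 14.85
tcp_pos: [0.637, -0.0138, 0.0493]
eef_rot: [-180.0, 0.0, -79.3]
contact_force: [0.2, -0.2, -1.2]
gripper_width: 0.0428
```

>>> {"api": "step_arm", "payload": {"increments": [{"tx": -0.7, "ty": 0, "tz": -0.7, "ax": 0, "ay": 0, "az": 0, "claw": -1}, {"tx": 0, "ty": 0, "tz": -0.5, "ax": 0, "ay": 0, "az": 0, "claw": -1}, {"tx": 0, "ty": 0, "tz": -0.5, "ax": 0, "ay": 0, "az": 0, "claw": -1}, {"tx": 0, "ty": 0, "tz": 0, "ax": 0, "ay": 0, "az": 0, "claw": -1}, {"tx": 0, "ty": 0, "tz": 0, "ax": 0, "ay": 0, "az": 0, "claw": -1}]}}

```text
time_s: 15.35
tcp_pos: [0.6362, -0.0138, 0.0477]
eef_rot: [-180.0, -0.0, -79.3]
contact_force: [-3.4, 0.7, 5.6]
gripper_width: 0.0427
```

>>> {"api": "step_arm", "payload": {"increments": [{"tx": 0, "ty": 0, "tz": 0, "ax": 0, "ay": 0, "az": 0, "claw": 0.2}, {"tx": 0, "ty": 0, "tz": 0, "ax": 0, "ay": 0, "az": 0, "claw": 0.6}, {"tx": 0, "ty": 0, "tz": 0, "ax": 0, "ay": 0, "az": 0, "claw": 0.8}, {"tx": 0, "ty": 0, "tz": 0, "ax": 0, "ay": 0, "az": 0, "claw": 0.8}, {"tx": 0, "ty": 0, "tz": 10, "ax": 0, "ay": 0, "az": 0, "claw": 0.8}, {"tx": 0, "ty": 0, "tz": 25, "ax": 0, "ay": 0, "az": 0, "claw": 1}, {"tx": 0, "ty": 0, "tz": 30, "ax": 0, "ay": 0, "az": 0, "claw": 1}, {"tx": 0, "ty": 10, "tz": 25, "ax": 0, "ay": 0, "az": 0, "claw": 1}, {"tx": 0, "ty": 20, "tz": 10, "ax": 0, "ay": 0, "az": 0, "claw": 1}, {"tx": 0, "ty": 10, "tz": 0, "ax": 0, "ay": 0, "az": 0, "claw": 1}, {"tx": 0, "ty": 0, "tz": 0, "ax": 0, "ay": 0, "az": 0, "claw": 1}, {"tx": 0, "ty": 0, "tz": 0, "ax": 0, "ay": 0, "az": 0, "claw": 1}]}}

```text
time_s: 16.55
tcp_pos: [0.6355, 0.0261, 0.1465]
eef_rot: [179.9, -0.0, -79.2]
contact_force: [0.6, 0.4, -0.6]
gripper_width: 0.0874
```

```bash
python3 - <<'E'
from h import *
st(); c=find("wrist",.636,-.014,.038,.05,.04,"pics/w5.png"); find("wrist",.636,-.014,.02,.03,.04); arc(c,.022,.028,.636,-.014,.027,.034); arc(c,.038,.044,.636,-.014,.022,.034)
cv2.imwrite("pics/w5.png",cv2.resize(c["image"][60:300,100:420],None,fx=2,fy=2))
E
```

```text
16.55 tcp [635.5  26.1 146.5] [179.91  -0.   -79.24] F [ 0.6  0.4 -0.6] w 87.4 j [ 19.9  21.3 -11.8  -0.  -56.9  -9.1]
wrist 1784 mid [635.3 -14.8  40.5] mean [635.5 -15.1  40.5] ext [44. 43.  5.] zmed 0.0405 n [ 0.003 -0.001  1.   ]
wrist 1364 mid [635.  -14.4  25.7] mean [636.1 -16.8  24.9] ext [53. 53.  8.] zmed 0.0248 n [ 0.002 -0.002  1.   ]
arc 50 [635.  -13.5] rms mm 0.27
arc 43 [635.1 -13.9] rms mm 0.28
```

View pics/w5.png

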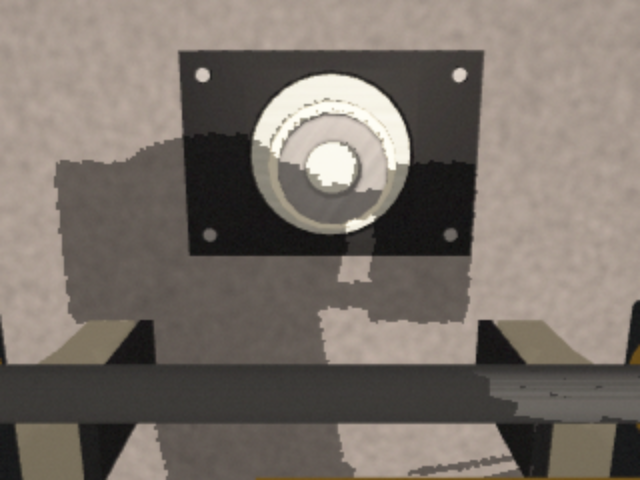

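The ring (crop px 331,165) lies flat and centred on the dish (centres within about 0.5 mm), and the dish is flat in the recess. Next is the long objective.

>>> {"api": "step_arm", "payload": {"increments": [{"tx": -8, "ty": -4, "tz": 0, "ax": 0, "ay": 0, "az": 0, "claw": 1}, {"tx": -20, "ty": -11, "tz": 0, "ax": 0, "ay": 0, "az": 0, "claw": 1}, {"tx": -25, "ty": -14, "tz": 0, "ax": 0, "ay": 0, "az": 0, "claw": 1}, {"tx": -25, "ty": -14, "tz": 0, "ax": 0, "ay": 0, "az": 0, "claw": 1}, {"tx": -25, "ty": -14, "tz": 0, "ax": 0, "ay": 0, "az": 0, "claw": 1}, {"tx": -25, "ty": -14, "tz": 0, "ax": 0, "ay": 0, "az": 0, "claw": 1}, {"tx": -25, "ty": -14, "tz": 0, "ax": 0, "ay": 0, "az": 0, "claw": 1}, {"tx": -18, "ty": -9, "tz": 0, "ax": 0, "ay": 0, "az": 0, "claw": 1}, {"tx": -8, "ty": -4, "tz": 0, "ax": 0, "ay": 0, "az": 0, "claw": 1}, {"tx": 0, "ty": 0, "tz": 0, "ax": 0, "ay": 0, "az": 0, "claw": 1}, {"tx": 0, "ty": 0, "tz": 0, "ax": 0, "ay": 0, "az": 0, "claw": 1}, {"tx": 0, "ty": 0, "tz": 0, "ax": 0, "ay": 0, "az": 0, "claw": 1}]}}

```text
time_s: 17.85
tcp_pos: [0.4581, -0.0715, 0.1473]
eef_rot: [-180.0, -0.0, -79.3]
contact_force: [-0.3, 0.3, -0.4]
gripper_width: 0.0874
```

```bash
python3 - <<'E'
from h import *
st(); find("wrist",.457,-.0715,.008,.07,.03); find("wrist",.457,-.0715,.06,.07,.03); st()
E
```

```text
17.85 tcp [458.1 -71.5 147.3] [-1.7999e+02 -1.0000e-02 -7.9250e+01] F [-0.3  0.3 -0.4] w 87.4 j [ 15.6   5.8 -33.1   0.  -51.1  -4.8]
wrist 1427 mid [455.4 -73.   37.7] mean [456.5 -77.5  48.5] ext [32. 32. 57.] zmed 0.0493 n [ 0.2   -0.925  0.323]
wrist 350 mid [455.3 -73.1  63. ] mean [455.6 -73.6  63.3] ext [17. 15.  6.] zmed 0.0636 n [ 0.004 -0.114  0.994]
17.95 tcp [457.8 -71.5 147.1] [179.98  -0.   -79.25] F [ 0.5 -0.9  0.5] w 88.0 j [ 15.6   5.8 -33.1   0.  -51.1  -4.8]
```

>>> {"api": "step_arm", "payload": {"increments": [{"tx": -1.5, "ty": -1, "tz": -15, "ax": 0, "ay": 0, "az": 0, "claw": 1}, {"tx": 0, "ty": 0, "tz": -25, "ax": 0, "ay": 0, "az": 0, "claw": 1}, {"tx": 0, "ty": 0, "tz": -30, "ax": 0, "ay": 0, "az": 0, "claw": 1}, {"tx": 0, "ty": 0, "tz": -25, "ax": 0, "ay": 0, "az": 0, "claw": 1}, {"tx": 0, "ty": 0, "tz": -15, "ax": 0, "ay": 0, "az": 0, "claw": 1}, {"tx": 0, "ty": 0, "tz": -9, "ax": 0, "ay": 0, "az": 0, "claw": 1}, {"tx": 0, "ty": 0, "tz": 0, "ax": 0, "ay": 0, "az": 0, "claw": 0.5}, {"tx": 0, "ty": 0, "tz": 0, "ax": 0, "ay": 0, "az": 0, "claw": 0}, {"tx": 0, "ty": 0, "tz": 0, "ax": 0, "ay": 0, "az": 0, "claw": -0.1}, {"tx": 0, "ty": 0, "tz": 0, "ax": 0, "ay": 0, "az": 0, "claw": -1}, {"tx": 0, "ty": 0, "tz": 0, "ax": 0, "ay": 0, "az": 0, "claw": -1}, {"tx": 0, "ty": 0, "tz": 0, "ax": 0, "ay": 0, "az": 0, "claw": -1}]}}

```text
time_s: 19.15
tcp_pos: [0.4559, -0.0727, 0.0288]
eef_rot: [-179.9, 0.0, -79.3]
contact_force: [-0.1, -0.8, -0.6]
gripper_width: 0.0451
```

>>> {"api": "step_arm", "payload": {"increments": [{"tx": 0, "ty": 0, "tz": 0, "ax": 0, "ay": 0, "az": 0, "claw": -1}, {"tx": 0, "ty": 0, "tz": 0, "ax": 0, "ay": 0, "az": 0, "claw": -1}, {"tx": 0, "ty": 0, "tz": 0, "ax": 0, "ay": 0, "az": 0, "claw": -1}, {"tx": 0, "ty": 0, "tz": 0, "ax": 0, "ay": 0, "az": 0, "claw": -1}, {"tx": 0, "ty": 0, "tz": 0, "ax": 0, "ay": 0, "az": 0, "claw": -1}]}}

```text
time_s: 19.65
tcp_pos: [0.4558, -0.0728, 0.0285]
eef_rot: [-180.0, -0.0, -79.3]
contact_force: [-0.2, 0.2, 4.0]
gripper_width: 0.0317
```

>>> {"api": "step_arm", "payload": {"increments": [{"tx": 0, "ty": 0, "tz": 5, "ax": 0, "ay": 0, "az": 0, "claw": -1}, {"tx": 0, "ty": 0, "tz": 15, "ax": 0, "ay": 0, "az": 0, "claw": -1}, {"tx": 0, "ty": 0, "tz": 25, "ax": 0, "ay": 0, "az": 0, "claw": -1}, {"tx": 5, "ty": 5, "tz": 20, "ax": 0, "ay": 0, "az": 0, "claw": -1}, {"tx": 12, "ty": 12, "tz": 5, "ax": 0, "ay": 0, "az": 0, "claw": -1}, {"tx": 22, "ty": 22, "tz": 0, "ax": 0, "ay": 0, "az": 0, "claw": -1}, {"tx": 25, "ty": 25, "tz": 0, "ax": 0, "ay": 0, "az": 0, "claw": -1}, {"tx": 25, "ty": 25, "tz": 0, "ax": 0, "ay": 0, "az": 0, "claw": -1}, {"tx": 25, "ty": 25, "tz": 0, "ax": 0, "ay": 0, "az": 0, "claw": -1}, {"tx": 22, "ty": 22, "tz": 0, "ax": 0, "ay": 0, "az": 0, "claw": -1}, {"tx": 15, "ty": 14, "tz": 0, "ax": 0, "ay": 0, "az": 0, "claw": -1}, {"tx": 10, "ty": 10, "tz": 0, "ax": 0, "ay": 0, "az": 0, "claw": -1}]}}

```text
time_s: 20.85
tcp_pos: [0.6175, 0.0888, 0.097]
eef_rot: [179.9, -0.0, -79.2]
contact_force: [-0.3, -0.8, -1.7]
gripper_width: 0.0318
```

>>> {"api": "step_arm", "payload": {"increments": [{"tx": 0, "ty": 0, "tz": 0, "ax": 0, "ay": 0, "az": 0, "claw": -1}, {"tx": 0, "ty": 0, "tz": 0, "ax": 0, "ay": 0, "az": 0, "claw": -1}, {"tx": 0, "ty": 0, "tz": -15, "ax": 0, "ay": 0, "az": 0, "claw": -1}, {"tx": 0, "ty": 0, "tz": -15, "ax": 0, "ay": 0, "az": 0, "claw": -1}, {"tx": 0, "ty": 0, "tz": -15, "ax": 0, "ay": 0, "az": 0, "claw": -1}, {"tx": 0, "ty": 0, "tz": -10, "ax": 0, "ay": 0, "az": 0, "claw": -1}, {"tx": 0, "ty": 0, "tz": -5, "ax": 0, "ay": 0, "az": 0, "claw": -1}, {"tx": 0, "ty": 0, "tz": 0, "ax": 0, "ay": 0, "az": 0, "claw": -1}, {"tx": 0, "ty": 0, "tz": 0, "ax": 0, "ay": 0, "az": 0, "claw": -1}]}}

```text
time_s: 21.75
tcp_pos: [0.617, 0.0872, 0.0389]
eef_rot: [-180.0, 0.0, -79.3]
contact_force: [-0.4, 0.3, -1.2]
gripper_width: 0.0312
```

```bash
python3 - <<'E'
from h import *
st(); c=optics.capture("wrist"); cv2.imwrite("pics/w6.png",c["image"])
find("top",.6,.18,.05,.08,.03)
E
```

```text
21.75 tcp [617.   87.2  38.9] [-179.96    0.    -79.27] F [-0.4  0.3 -1.2] w 31.2 j [ 26.   27.1 -19.5   0.  -43.4 -15.3]
top few 0
```

View pics/w6.png

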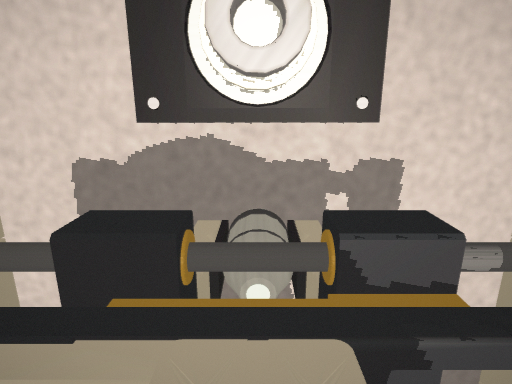

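The objective is held upright (nose at px 258,291) and in line with the recess (u≈257). I'm lowering the last 10 mm.

>>> {"api": "step_arm", "payload": {"increments": [{"tx": 0, "ty": 0, "tz": -4, "ax": 0, "ay": 0, "az": 0, "claw": -1}, {"tx": 0, "ty": 0, "tz": -3, "ax": 0, "ay": 0, "az": 0, "claw": -1}, {"tx": 0, "ty": 0, "tz": -1.5, "ax": 0, "ay": 0, "az": 0, "claw": -1}, {"tx": 0, "ty": 0, "tz": -1, "ax": 0, "ay": 0, "az": 0, "claw": -1}, {"tx": 0, "ty": 0, "tz": -0.5, "ax": 0, "ay": 0, "az": 0, "claw": -1}, {"tx": 0, "ty": 0, "tz": 0, "ax": 0, "ay": 0, "az": 0, "claw": -1}, {"tx": 0, "ty": 0, "tz": 0, "ax": 0, "ay": 0, "az": 0, "claw": -1}]}}

```text
time_s: 22.55
tcp_pos: [0.6166, 0.0872, 0.0285]
eef_rot: [180.0, -0.0, -79.3]
contact_force: [-1.3, -0.2, 3.2]
gripper_width: 0.0318
```

>>> {"api": "step_arm", "payload": {"increments": [{"tx": 0, "ty": 0, "tz": 0, "ax": 0, "ay": 0, "az": 0, "claw": 0}, {"tx": 0, "ty": 0, "tz": 0, "ax": 0, "ay": 0, "az": 0, "claw": 0.4}, {"tx": 0, "ty": 0, "tz": 0, "ax": 0, "ay": 0, "az": 0, "claw": 0.6}, {"tx": 0, "ty": 0, "tz": 0, "ax": 0, "ay": 0, "az": 0, "claw": 0.6}, {"tx": 0, "ty": 0, "tz": 10, "ax": 0, "ay": 0, "az": 0, "claw": 0.6}, {"tx": 0, "ty": 0, "tz": 25, "ax": 0, "ay": 0, "az": 0, "claw": 0.6}, {"tx": 0, "ty": 0, "tz": 35, "ax": 0, "ay": 0, "az": 0, "claw": 0.6}, {"tx": 0, "ty": 0, "tz": 35, "ax": 0, "ay": 0, "az": 0, "claw": 1}, {"tx": 0, "ty": 0, "tz": 20, "ax": 0, "ay": 0, "az": 0, "claw": 1}, {"tx": -10, "ty": -20, "tz": 0, "ax": 0, "ay": 0, "az": 0, "claw": 1}, {"tx": -20, "ty": -35, "tz": 0, "ax": 0, "ay": 0, "az": 0, "claw": 1}, {"tx": -23, "ty": -40, "tz": 0, "ax": 0, "ay": 0, "az": 0, "claw": 1}]}}

```text
time_s: 23.75
tcp_pos: [0.5627, -0.0086, 0.1533]
eef_rot: [180.0, 0.0, -79.2]
contact_force: [0.3, 0.1, 0.5]
gripper_width: 0.0879
```

>>> {"api": "step_arm", "payload": {"increments": [{"tx": -23, "ty": -40, "tz": 0, "ax": 0, "ay": 0, "az": 0, "claw": 1}, {"tx": -23, "ty": -40, "tz": 0, "ax": 0, "ay": 0, "az": 0, "claw": 1}, {"tx": -23, "ty": -40, "tz": 0, "ax": 0, "ay": 0, "az": 0, "claw": 1}, {"tx": -23, "ty": -40, "tz": 0, "ax": 0, "ay": 0, "az": 0, "claw": 1}, {"tx": -19, "ty": -28, "tz": 0, "ax": 0, "ay": 0, "az": 0, "claw": 1}, {"tx": -12, "ty": -17, "tz": 0, "ax": 0, "ay": 0, "az": 0, "claw": 1}, {"tx": 0, "ty": 0, "tz": 0, "ax": 0, "ay": 0, "az": 0, "claw": 1}, {"tx": 0, "ty": 0, "tz": 0, "ax": 0, "ay": 0, "az": 0, "claw": 1}, {"tx": 0, "ty": 0, "tz": 0, "ax": 0, "ay": 0, "az": 0, "claw": 1}]}}

```text
time_s: 24.65
tcp_pos: [0.4408, -0.2126, 0.1534]
eef_rot: [-180.0, -0.0, -79.3]
contact_force: [-0.9, 0.9, 0.1]
gripper_width: 0.0871
```

```bash
python3 - <<'E'
from h import *
st(); find("wrist",.44,-.2135,.008,.05,.03); find("wrist",.44,-.2135,.034,.05,.03); find("top",.617,.087,.058,.08,.03);find("top",.617,.087,.007,.08,.03);find("top",.6,.18,.058,.08,.03)
E
```

```text
24.65 tcp [ 440.8 -212.6  153.4] [-179.99   -0.    -79.26] F [-0.9  0.9  0.1] w 87.1 j [ -2.7   7.9 -29.6  -0.  -52.5  13.4]
wrist 1663 mid [ 438.2 -216.1   24.4] mean [ 439.  -218.8   31.7] ext [40. 40. 31.] zmed 0.0328 n [ 0.055 -0.261  0.964]
wrist 632 mid [ 438.3 -216.3   37. ] mean [ 438.4 -216.3   36.5] ext [27. 27.  6.] zmed 0.0365 n [ 0.002 -0.008  1.   ]
top 42 mid [616.4  86.6  62.5] mean [616.4  86.7  63.2] ext [15. 15.  9.] zmed 0.0636 n [-0.025 -0.09   0.996]
top 146 mid [616.2  87.6  38.9] mean [614.3  85.3  49.5] ext [30. 32. 58.] zmed 0.0497 n [-0.692 -0.63   0.353]
top 68 mid [599.8 180.2  65.3] mean [599.6 179.1  65.9] ext [20. 23. 11.] zmed 0.066 n [ 0.014 -0.1    0.995]
```

>>> {"api": "step_arm", "payload": {"increments": [{"tx": -1.3, "ty": -2.3, "tz": -20, "ax": 0, "ay": 0, "az": 0, "claw": 1}, {"tx": 0, "ty": 0, "tz": -30, "ax": 0, "ay": 0, "az": 0, "claw": 1}, {"tx": 0, "ty": 0, "tz": -30, "ax": 0, "ay": 0, "az": 0, "claw": 1}, {"tx": 0, "ty": 0, "tz": -26, "ax": 0, "ay": 0, "az": 0, "claw": 1}, {"tx": 0, "ty": 0, "tz": -15, "ax": 0, "ay": 0, "az": 0, "claw": 1}, {"tx": 0, "ty": 0, "tz": -10, "ax": 0, "ay": 0, "az": 0, "claw": 1}, {"tx": 0, "ty": 0, "tz": 0, "ax": 0, "ay": 0, "az": 0, "claw": 0.5}, {"tx": 0, "ty": 0, "tz": 0, "ax": 0, "ay": 0, "az": 0, "claw": 0.1}, {"tx": 0, "ty": 0, "tz": 0, "ax": 0, "ay": 0, "az": 0, "claw": 0}, {"tx": 0, "ty": 0, "tz": 0, "ax": 0, "ay": 0, "az": 0, "claw": -1}, {"tx": 0, "ty": 0, "tz": 0, "ax": 0, "ay": 0, "az": 0, "claw": -1}, {"tx": 0, "ty": 0, "tz": 0, "ax": 0, "ay": 0, "az": 0, "claw": -1}]}}

```text
time_s: 26.1
tcp_pos: [0.4396, -0.2151, 0.0228]
eef_rot: [-180.0, -0.0, -79.3]
contact_force: [-0.7, -0.4, -0.3]
gripper_width: 0.045
```

>>> {"api": "step_arm", "payload": {"increments": [{"tx": 0, "ty": 0, "tz": 0, "ax": 0, "ay": 0, "az": 0, "claw": -1}, {"tx": 0, "ty": 0, "tz": 0, "ax": 0, "ay": 0, "az": 0, "claw": -1}, {"tx": 0, "ty": 0, "tz": 0, "ax": 0, "ay": 0, "az": 0, "claw": -1}, {"tx": 0, "ty": 0, "tz": 0, "ax": 0, "ay": 0, "az": 0, "claw": -1}]}}

```text
time_s: 26.5
tcp_pos: [0.4395, -0.2151, 0.0226]
eef_rot: [-180.0, -0.0, -79.3]
contact_force: [-1.4, 0.4, 6.0]
gripper_width: 0.0394
```

>>> {"api": "step_arm", "payload": {"increments": [{"tx": 0, "ty": 0, "tz": 5, "ax": 0, "ay": 0, "az": 0, "claw": -1}, {"tx": 0, "ty": 0, "tz": 15, "ax": 0, "ay": 0, "az": 0, "claw": -1}, {"tx": 6, "ty": 3, "tz": 25, "ax": 0, "ay": 0, "az": 0, "claw": -1}, {"tx": 15, "ty": 7, "tz": 15, "ax": 0, "ay": 0, "az": 0, "claw": -1}, {"tx": 25, "ty": 11, "tz": 0, "ax": 0, "ay": 0, "az": 0, "claw": -1}, {"tx": 30, "ty": 13, "tz": 0, "ax": 0, "ay": 0, "az": 0, "claw": -1}, {"tx": 30, "ty": 13, "tz": 0, "ax": 0, "ay": 0, "az": 0, "claw": -1}, {"tx": 30, "ty": 13, "tz": 0, "ax": 0, "ay": 0, "az": 0, "claw": -1}, {"tx": 30, "ty": 13, "tz": 0, "ax": 0, "ay": 0, "az": 0, "claw": -1}, {"tx": 25, "ty": 11, "tz": 0, "ax": 0, "ay": 0, "az": 0, "claw": -1}, {"tx": 15, "ty": 7, "tz": 0, "ax": 0, "ay": 0, "az": 0, "claw": -1}, {"tx": 10, "ty": 4, "tz": 0, "ax": 0, "ay": 0, "az": 0, "claw": -1}]}}

```text
time_s: 27.7
tcp_pos: [0.6561, -0.1194, 0.0818]
eef_rot: [179.9, 0.0, -79.2]
contact_force: [-1.0, 0.7, -0.6]
gripper_width: 0.0393
```

>>> {"api": "step_arm", "payload": {"increments": [{"tx": 0, "ty": 0, "tz": 0, "ax": 0, "ay": 0, "az": 0, "claw": -1}, {"tx": 0, "ty": 0, "tz": 0, "ax": 0, "ay": 0, "az": 0, "claw": -1}, {"tx": 0, "ty": 0, "tz": -15, "ax": 0, "ay": 0, "az": 0, "claw": -1}, {"tx": 0, "ty": 0, "tz": -15, "ax": 0, "ay": 0, "az": 0, "claw": -1}, {"tx": 0, "ty": 0, "tz": -12, "ax": 0, "ay": 0, "az": 0, "claw": -1}, {"tx": 0, "ty": 0, "tz": -8, "ax": 0, "ay": 0, "az": 0, "claw": -1}, {"tx": 0, "ty": 0, "tz": 0, "ax": 0, "ay": 0, "az": 0, "claw": -1}, {"tx": 0, "ty": 0, "tz": 0, "ax": 0, "ay": 0, "az": 0, "claw": -1}, {"tx": 0, "ty": 0, "tz": 0, "ax": 0, "ay": 0, "az": 0, "claw": -1}]}}

```text
time_s: 28.6
tcp_pos: [0.6559, -0.1201, 0.0329]
eef_rot: [-179.9, -0.0, -79.3]
contact_force: [0.5, -0.5, -0.9]
gripper_width: 0.0392
```

```bash
python3 - <<'E'
from h import *
st(); c=find("wrist",.656,-.1197,.04,.056,.02); find("wrist",.674,-.212,.02,.09,.03); cv2.imwrite("pics/w7.png",c["image"])
E
```

```text
28.6 tcp [ 655.9 -120.1   32.9] [-1.7995e+02 -1.0000e-02 -7.9260e+01] F [ 0.5 -0.5 -0.9] w 39.2 j [  6.3  30.7 -13.7   0.  -45.6   4.4]
wrist 1774 mid [ 657.1 -121.4   47.7] mean [ 656.2 -122.5   44.1] ext [36. 35. 15.] zmed 0.0435 n [-0.058 -0.122  0.991]
wrist 9575 mid [ 673.3 -210.5   50.7] mean [ 672.4 -208.3   45.1] ext [48. 43. 61.] zmed 0.0435 n [-0.18   0.934  0.309]
```

View pics/w7.png

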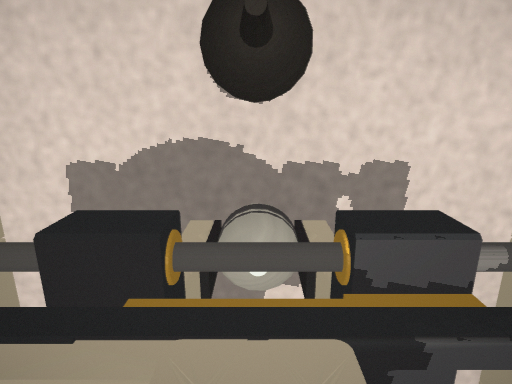

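The short objective (px 258,250) is upright and in line with the blower (px 257,45). It needs to come down about 10.3 mm.

>>> {"api": "step_arm", "payload": {"increments": [{"tx": 0, "ty": 0, "tz": -4, "ax": 0, "ay": 0, "az": 0, "claw": -1}, {"tx": 0, "ty": 0, "tz": -3, "ax": 0, "ay": 0, "az": 0, "claw": -1}, {"tx": 0, "ty": 0, "tz": -1.5, "ax": 0, "ay": 0, "az": 0, "claw": -1}, {"tx": 0, "ty": 0, "tz": -1, "ax": 0, "ay": 0, "az": 0, "claw": -1}, {"tx": 0, "ty": 0, "tz": -0.7, "ax": 0, "ay": 0, "az": 0, "claw": -1}, {"tx": 0, "ty": 0, "tz": 0, "ax": 0, "ay": 0, "az": 0, "claw": -1}, {"tx": 0, "ty": 0, "tz": 0, "ax": 0, "ay": 0, "az": 0, "claw": -1}]}}

```text
time_s: 29.4
tcp_pos: [0.6553, -0.1201, 0.0227]
eef_rot: [180.0, -0.0, -79.3]
contact_force: [-3.1, 0.2, 5.8]
gripper_width: 0.0392
```

>>> {"api": "step_arm", "payload": {"increments": [{"tx": 0, "ty": 0, "tz": 0, "ax": 0, "ay": 0, "az": 0, "claw": 0.1}, {"tx": 0, "ty": 0, "tz": 0, "ax": 0, "ay": 0, "az": 0, "claw": 0.4}, {"tx": 0, "ty": 0, "tz": 0, "ax": 0, "ay": 0, "az": 0, "claw": 0.6}, {"tx": 0, "ty": 0, "tz": 0, "ax": 0, "ay": 0, "az": 0, "claw": 0.6}, {"tx": 0, "ty": 0, "tz": 10, "ax": 0, "ay": 0, "az": 0, "claw": 0.6}, {"tx": 0, "ty": 0, "tz": 25, "ax": 0, "ay": 0, "az": 0, "claw": 0.6}, {"tx": 0, "ty": 0, "tz": 35, "ax": 0, "ay": 0, "az": 0, "claw": 0.6}, {"tx": -10, "ty": 0, "tz": 35, "ax": 0, "ay": 0, "az": 0, "claw": 0.6}, {"tx": -35, "ty": -15, "tz": 35, "ax": 0, "ay": 0, "az": 0, "claw": 0.6}, {"tx": -45, "ty": -15, "tz": 0, "ax": 0, "ay": 0, "az": 0, "claw": 0.6}, {"tx": -45, "ty": -15, "tz": 0, "ax": 0, "ay": 0, "az": 0, "claw": 0.6}, {"tx": -45, "ty": -15, "tz": 0, "ax": 0, "ay": 0, "az": 0, "claw": 0.6}]}}

```text
time_s: 30.6
tcp_pos: [0.475, -0.18, 0.1619]
eef_rot: [-179.9, -0.0, -79.3]
contact_force: [-0.1, -0.4, 0.8]
gripper_width: 0.0701
```

>>> {"api": "step_arm", "payload": {"increments": [{"tx": -15, "ty": -40, "tz": 0, "ax": 0, "ay": 0, "az": 0, "claw": 0.6}, {"tx": 0, "ty": -45, "tz": 0, "ax": 0, "ay": 0, "az": 0, "claw": 0.6}, {"tx": 0, "ty": -45, "tz": 0, "ax": 0, "ay": 0, "az": 0, "claw": 0.6}, {"tx": 0, "ty": -45, "tz": 0, "ax": 0, "ay": 0, "az": 0, "claw": 0.6}, {"tx": 0, "ty": 0, "tz": 0, "ax": 0, "ay": 0, "az": 0, "claw": 0.6}, {"tx": 0, "ty": 0, "tz": 0, "ax": 0, "ay": 0, "az": 0, "claw": 0.6}]}}

```text
time_s: 31.2
tcp_pos: [0.461, -0.3556, 0.1612]
eef_rot: [180.0, 0.0, -79.4]
contact_force: [0.4, 0.2, 0.5]
gripper_width: 0.0703
```

```bash
python3 - <<'E'
from h import *
st()
for cam in("top","scene"):
  for n,x,y,z0,z1 in [("ring",.636,-.014,.034,.06),("long",.617,.087,.01,.08),("nose",.617,.087,.058,.08),("short",.656,-.12,.009,.06),("snose",.656,-.12,.033,.06),("bottle",.6,.18,.007,.09),("blower",.674,-.212,.007,.09)]:
    print(n,end=" "); c=find(cam,x,y,z0,z1,.035)
  cv2.imwrite(f"pics/{cam}9.png",c["image"])
c=cv2.imread("pics/scene9.png"); cv2.imwrite("pics/fin.png",cv2.resize(c[110:310,110:450],None,fx=2,fy=2))
E
```

```text
31.2 tcp [ 461.  -355.6  161.2] [ 1.7999e+02  1.0000e-02 -7.9420e+01] F [0.4 0.2 0.5] w 70.3 j [-18.4  15.8 -17.9  -0.  -56.3  29. ]
ring top 177 mid [636.2 -15.1  40. ] mean [636.1 -14.3  41. ] ext [41. 41. 10.] zmed 0.041 n [ 0.002 -0.002  1.   ]
long top 146 mid [616.1  87.7  41.2] mean [614.4  85.4  49.8] ext [31. 32. 56.] zmed 0.0503 n [-0.655 -0.666  0.356]
nose top 42 mid [615.5  86.5  63.1] mean [615.7  86.6  63.2] ext [17. 15. 10.] zmed 0.0633 n [-0.229 -0.231  0.946]
short top 202 mid [ 654.5 -120.    27. ] mean [ 653.3 -118.6   32.2] ext [38. 39. 30.] zmed 0.0339 n [-0.214  0.172  0.962]
snose top 101 mid [ 655.4 -120.3   37.5] mean [ 654.8 -119.8   36.4] ext [29. 31.  9.] zmed 0.0359 n [0.008 0.004 1.   ]
bottle top 189 mid [599.  179.4  40.4] mean [597.4 175.5  48.1] ext [35. 35. 61.] zmed 0.045 n [-0.482 -0.818  0.314]
blower top 298 mid [ 674.3 -212.1   45.8] mean [ 670.6 -208.2   40.4] ext [47. 47. 71.] zmed 0.0399 n [-0.475  0.621  0.623]
ring scene 148 mid [637.4 -13.2  38.7] mean [638.1 -12.5  38.8] ext [43. 43.  9.] zmed 0.0389 n [0.027 0.009 1.   ]
long scene 176 mid [622.3  89.3  37.4] mean [625.2  91.4  41.1] ext [25. 32. 54.] zmed 0.0443 n [0.935 0.267 0.232]
nose scene 29 mid [618.5  89.1  62.1] mean [618.9  89.5  62. ] ext [15. 15.  7.] zmed 0.0618 n [-0.048  0.105  0.993]
short scene 180 mid [ 656.9 -117.7   24.5] mean [ 661.5 -114.5   27.4] ext [40. 40. 31.] zmed 0.0292 n [0.434 0.373 0.82 ]
snose scene 46 mid [ 656.3 -117.7   37.2] mean [ 657.2 -117.    35.9] ext [23. 23.  8.] zmed 0.0361 n [-0.026  0.025  0.999]
bottle scene 235 mid [602.3 181.6  37.6] mean [608.1 182.9  41.2] ext [35. 35. 61.] zmed 0.0415 n [0.932 0.22  0.289]
blower scene 274 mid [ 676.2 -208.9   43.2] mean [ 681.8 -203.6   35.8] ext [45. 45. 71.] zmed 0.0346 n [0.62  0.68  0.392]
```

View pics/fin.png

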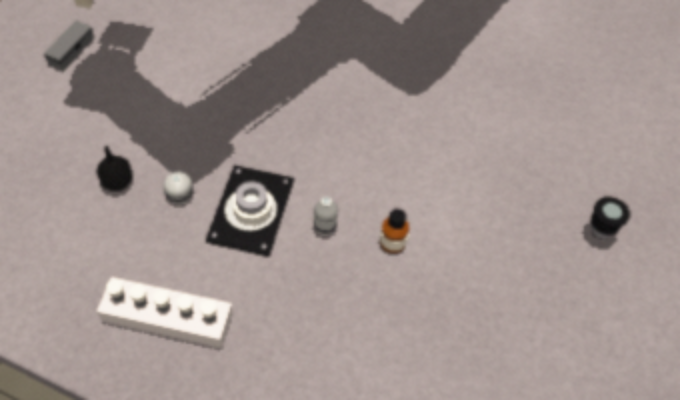

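The final view shows dish and ring on the plate (px 250,203), the long objective (325,215) between plate and bottle, and the short one (178,186) between plate and blower. All are upright and in line.

```bash
python3 -c "
from plant import r; print(r.close_job())"
```

```text
the job is handed in; nothing more can be done
None
```

The job is done and handed in, at 31.2 s on the robot's clock. I placed things in the order asked: dish in the recess, ring on the lid, long objective on the bottle side, short objective on the blower side. All four stood as asked in my last checks.

- **Dish:** it lies flat in the recess with its lid at z ≈ 25 mm. It sits about 3 mm off the recess centre, clear of the recess wall. Its tilt was about 0.3° or less just after lifting; I did not measure it again on the way.
- **Ring:** it lies flat on the lid, with the two centres within about 0.5 mm of each other in the wrist view.
- **Long objective:** it is upright at about (616, 87) mm, against a target of (617, 87).
- **Short objective:** it is upright at about (655, −120) mm, against a target of (656, −120).
- **Left in place:** the bottle and blower measured within about 1.5 mm of where they started. The arm did not go near the slide box or the eyepiece; I only saw them standing in the final picture and did not measure them.

The cameras disagreed by 2–3 mm: the scene camera read larger x and y than the top camera. This is slightly more than the stated 2 mm calibration. The objective, bottle and blower positions above are from the top camera.

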